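# Let the spring drum back to its mark

### The job

The spring drum on the bench is wound too far. Press gently on the red thumb cap to lift the pawl clear of the ratchet wheel, let the drum run back by itself until the yellow tooth comes up to the red pointer, and let go in time for the pawl to drop in and catch it there - not one tooth short and not past it. Never press harder than about 20 N, and leave the tin, the tape and the screwdriver where they are.

Things in the scene. Friction and masses are not known exactly. Their poses are not given: they have to be found in the camera images.
- winch: Blue steel spring drum unit bolted to the bench, base plate 245 x 130 mm, about 160 mm high. Origin on the bench under the drum's axle; z up, y along the axle, -x is the front, where the pawl's tail and red thumb cap stick out. Toothed wheel: 112 mm diameter, 12 teeth, axle 85 mm up, at y = -30 mm.
- pawl_pin (a point): Pin on which the sprung steel pawl rocks (74 mm in front of the axle, 95 mm up; tail 56 mm to its front, nose 52 mm behind it). Pressing the tail down lifts the nose. The cap resists with about 3 to 7 N; from first touch the nose is clear of the teeth after 7.5 mm of cap travel (held on a tooth's tip just before: resistance drops), and at 11 mm the pawl meets its hard stop.
- pad (a point): Fixed point on the unit (130 mm in front of the axle, y = -30 mm, 78 mm up): centre of the top of the pawl's tail pad while the pawl is seated. The red thumb cap (26 mm diameter) sits straight above it on an adjusting screw: its top is 12 to 33 mm above this point, differs each time and is not measured: feel for it.
- pointer (a point): Red pointer fixed over the top of the toothed wheel, 154 mm up: where the yellow tooth's tip must end.
- painted_tooth (a point): Tip of the yellow painted tooth of the wheel, 56 mm from the axle (a yellow stripe on the drum lies in line with it). It starts on the far and lower side of the wheel and comes up over the top towards the front as the drum runs back.
- drum (a joint): Turn of the drum, rad. 0: yellow tooth caught under the pointer; positive: still wound. Teeth are 0.524 apart and the pawl catches only at multiples of that; in the first 2 s it settles by itself onto a tooth 3, 4 or 5 up. With the pawl clear the inner spring turns it back, damped, at about 0.3 rad/s; dropped, the pawl springs in at once and the drum runs on to the next multiple below.
- paint_tin: Paint tin, 77 mm diameter and high, loose bystander; origin at the centre of its underside.
- tape_roll: Roll of black tape, 68 mm diameter, 19 mm high, loose bystander; origin at the centre of its underside.
- screwdriver_b: Blue cross screwdriver, 191 mm long, loose bystander, lying; origin under its middle.

How it is judged:
By the outcome, as a careful person would: the job done as asked, in the order asked, and still so for the second after the job is handed in, with the robot touching nothing.
It also fails if it takes over 45 s, if anything falls off the work surface, if the arm or the gripper's body presses on something with over 40 N, if the wrist force passes 120 N, or if a joint passes its speed limit or range.

### The arm

A 7-joint arm with a two-finger parallel gripper is mounted at the origin on a cart in front of the work surface, level with it; the furniture and walls round the work are solid. World frame = base frame: x ahead of the robot, y to its left, z up, the work surface at z = 0. Lengths are in m, angles in rad, forces in N, time in s.
With the tool pointing down it reaches from about 0.425 to 0.875 m from the base axis. Payload 4.7 kg.
Tool frame: the origin (TCP) lies at the centre of the arm's flange, where the gripper is bolted on; the fingertips stand 182 mm ahead of it and the grasp point (between the pads) lies ahead of it (ctrl.hold_point_z is the z of the grasp point in the tool frame, in m); z points along the fingers, y is the direction in which the jaws open and shut (so a half turn about z gives the same grasp; the last joint's range is limited). The gripper opens to 87 mm and grips with 3 to 60 N. Pads are 19 mm wide; open, the fingers measure 117 mm over their backs; the gripper's body (75 mm by 190 mm) begins 51 mm behind the grasp point.
Start: joints at [1.254, 0.321, -0.07, 1.45, 0.023, 1.371, -0.057], TCP at [0.211, -0.615, 0.405] pointing down, gripper open.
Joint ranges: [-2.86, 2.86], [-0.3, 2.09], [-1.38, 1.24], [0.06, 2.45], [-1.56, 4.7], [0.09, 2.05], [-2.69, 2.69]. Speed limits (rad/s): [2.57, 2.57, 3.14, 3.14, 3.14, 3.14, 3.14].

### API

Orientations are given as a rotation vector (axis times angle).
In Python, from bench import get_state, imaging, workorder, ctrl gives the robot as it stands.
- The arm moves only by the tool step_arm, never from a script. Its argument "increments" is a list of rows, each an object of numbers: "claw": the opening, from 0 (shut) to 1 (fully open); "tx", "ty", "tz": the shift along the tool's x, y, z in m; "spin": the turn about the tool's z in degrees. A call has 1 to 8 rows; each row is the pose to reach, as a shift and turn from the pose commanded when the call began, along the tool's axes at that moment; what a row does not reach only later rows make up. A row lasts 1/12 s, in which the tool goes at most 41.7 mm and 7.16 degrees, less where a joint would pass 70% of its speed; a pose out of reach is approached as far as the arm can. A call with a gripper value outside its range is refused whole. The fingers move at their own pace and stop on an object; "force" is the grip in N (left out, the last holds). Time passes only in rows, so rows that repeat a pose let the fingers close. It gives the time, the measured TCP pose, the force and the opening at its end, in the units of the state.
- get_state(): the state, without advancing time (a new reading comes with each control period).
- imaging.get_image(name): name is "scene" or "top" or "wrist"; returns the picture (384x512x3 uint8, blue, green, red); there is no depth.
- imaging.camera_params(name): a dict with "intrinsics" (3x3 intrinsics, pixels), "distortion" ([k1, k2, p1, p2, k3] as OpenCV has them; the pictures are not rectified), "camera_from_world" (4x4, takes a point from world to camera coordinates). Camera axes: x right, y down, z forward; pixel columns grow to the right and rows downward; lengths in m; the calibration is good to about 2 mm. A picture is of the moment at which its call begins: read the wrist's pose just before it. camera_params takes no time and is no camera call; for the wrist camera it gives the pose at the moment of the call.
- workorder.close_job(): hands the job in, once; it reports no verdict.
The state is a dict: "time": time; "joint_positions": joint angles; "qd": joint speeds; "joint_torque": joint torques, N m; "position": TCP position; "tool_rot": TCP orientation; "ft_force": force on the tool from outside, world axes, zero at the start; "torque": the same for the moment, N m; "grip_width": opening from 0.0 (shut) to 1.0 (fully open).
Only numpy, scipy, OpenCV 4.12 (cv2) and the standard library are available. Lean on these libraries where they do the work, as an engineer would, in place of code of your own. Each camera call takes 0.05 s, during which the arm holds its last target. There are 200 camera calls.

## Working session

There is one attempt and no reset: what is moved stays moved. The work goes in short steps, Python scripts to look and compute and a tool call to move; the robot and the scene stay as the last step left them, time stands still between calls to the robot, and variables do not carry over. Pictures are saved under pics/ and viewed, on a budget of 10 in all, crops included, one or two more only if the job needs it, and the job is handed in when it is done.

Besides the shell and the picture viewer there is one more tool, called by a JSON object that holds its "method" and its "body". step_arm: Moves the arm, as the interface text tells. Its arguments: {"type":"object","properties":{"increments":{"type":"array"},"force":{"type":"number"}},"required":["increments"]}

```bash
mkdir -p pics; ls; python3 - <<'E'
from bench import get_state, imaging, ctrl
import cv2
s=get_state();print(s, ctrl.hold_point_z)
for n in("scene","top"):
    cv2.imwrite(f"pics/{n}0.png",imaging.get_image(n)); print(imaging.camera_params(n))
E
```

```text
pics
{'time': 0.0, 'joint_positions': array([ 1.25414453,  0.3218268 , -0.07008098,  1.45171807,  0.02261863,
        1.37079096, -0.05687457]), 'qd': array([-0.00161666, -0.00100866,  0.00084091, -0.00113609, -0.00112519,
        0.00034707,  0.00109551]), 'joint_torque': array([-9.77288109e-04, -4.91284704e+01, -4.04574433e-01, -3.12533391e+01,
       -6.40514656e-02,  4.36721637e-02,  1.68771858e-04]), 'position': array([ 0.210984  , -0.61457619,  0.40363706]), 'tool_rot': array([-3.09683544e+00, -5.16953386e-01,  6.90082522e-04]), 'ft_force': array([ 0.5337067 ,  0.59765869, -0.09285649]), 'torque': array([ 0.07228889, -0.0128344 ,  0.00144595]), 'grip_width': 0.9942904169689183} 0.1635
{'intrinsics': array([[467.56122944,   0.        , 253.34122597],
       [  0.        , 467.56122944, 193.99297985],
       [  0.        ,   0.        ,   1.        ]]), 'distortion': array([0.06778332, 0.        , 0.        , 0.        , 0.        ]), 'camera_from_world': array([[ 0.87140538, -0.49056044, -0.0017646 , -0.4742364 ],
       [-0.30021238, -0.53042951, -0.79279068,  0.32490459],
       [ 0.38797575,  0.69137182, -0.60949145,  0.6889143 ],
       [ 0.        ,  0.        ,  0.        ,  1.        ]])}
{'intrinsics': array([[419.59224857,   0.        , 258.66797742],
       [  0.        , 419.59224857, 183.91869617],
       [  0.        ,   0.        ,   1.        ]]), 'distortion': array([-0.08430074,  0.        ,  0.        ,  0.        ,  0.        ]), 'camera_from_world': array([[ 0.0144308 , -0.99965122, -0.02211772,  0.0840425 ],
       [-0.98959133, -0.0111111 , -0.1434766 ,  0.5877195 ],
       [ 0.14318081,  0.02395799, -0.98940652,  0.99808847],
       [ 0.        ,  0.        ,  0.        ,  1.        ]])}
```

View pics/scene0.png

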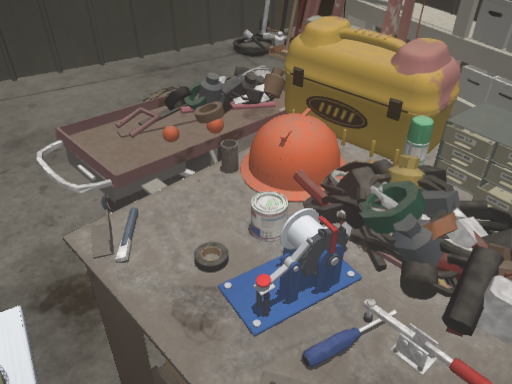

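View pics/top0.png

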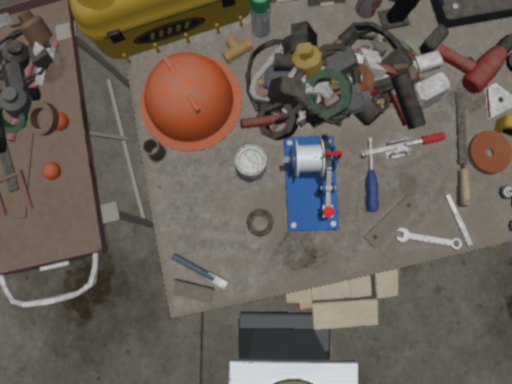

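```bash
python3 - <<'E'
import cv2,numpy as np
t=cv2.imread("pics/top0.png")[125:245,220:400]; s=cv2.imread("pics/scene0.png")[190:340,200:380]
a=cv2.resize(t,None,fx=4.4,fy=4.4,interpolation=cv2.INTER_CUBIC); b=cv2.resize(s,None,fx=4,fy=4,interpolation=cv2.INTER_CUBIC)
cv2.imwrite("pics/tc.png",a); cv2.imwrite("pics/sc.png",b); print(a.shape,b.shape)
E
```

```text
(528, 792, 3) (600, 720, 3)
```

View pics/tc.png

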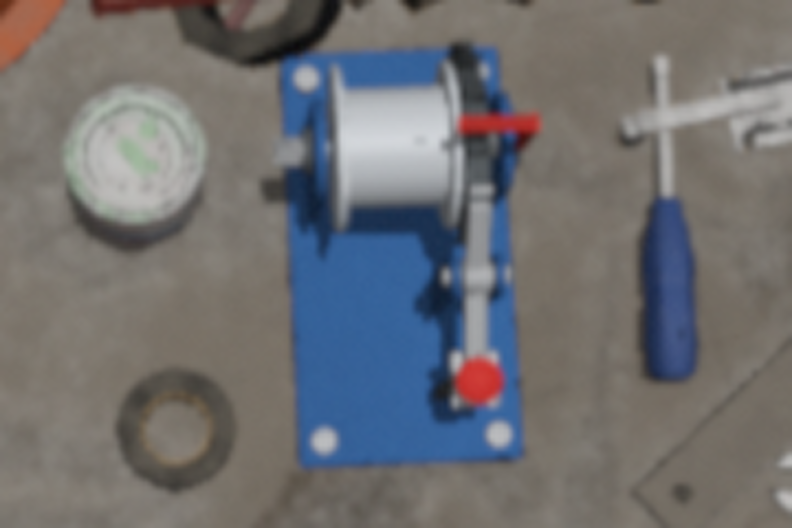

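View pics/sc.png

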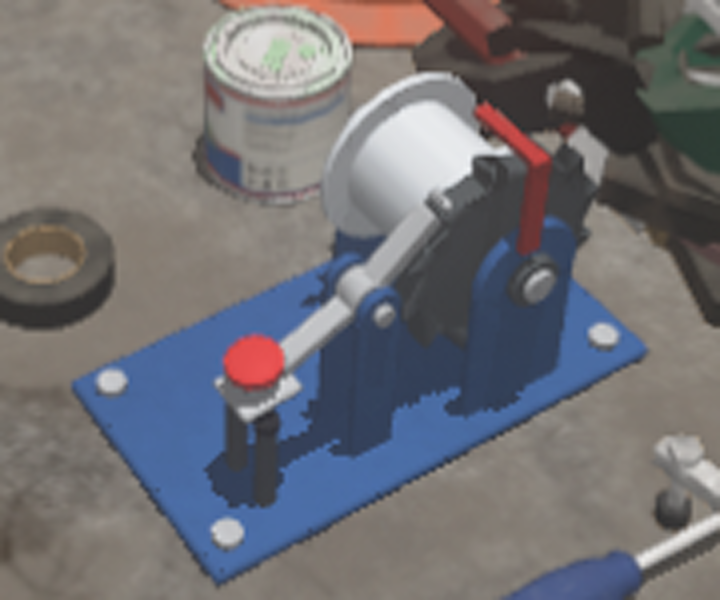

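```bash
cat > h.py <<'E'
import cv2,numpy as np
from bench import imaging,get_state
def ray(n,uv):
    c=imaging.camera_params(n);K=np.array(c["intrinsics"]);D=np.array(c["distortion"]);T=np.array(c["camera_from_world"])
    p=cv2.undistortPoints(np.array([[uv]],float),K,D)[0,0]
    R=T[:3,:3]; d=R.T@np.array([p[0],p[1],1]); return -R.T@T[:3,3], d/np.linalg.norm(d)
def plane(n,uv,z):
    o,d=ray(n,uv); return o+d*(z-o[2])/d[2]
def tri(a,b):
    A=0;B=0
    for o,d in(a,b):
        M=np.eye(3)-np.outer(d,d);A=A+M;B=B+M@o
    x=np.linalg.solve(A,B); return x,[np.linalg.norm((np.eye(3)-np.outer(d,d))@(x-o)) for o,d in(a,b)]
def proj(n,X):
    c=imaging.camera_params(n);T=np.array(c["camera_from_world"])
    return cv2.projectPoints(np.atleast_2d(X).astype(float),cv2.Rodrigues(T[:3,:3])[0],T[:3,3],np.array(c["intrinsics"]),np.array(c["distortion"]))[0][:,0]
E
python3 - <<'E'
from h import *
np.set_printoptions(precision=4,suppress=True)
T=lambda x,y:(x/4.4+220-.4,y/4.4+125-.4); S=lambda x,y:(x/4+200-.4,y/4+190-.4)
print("cap",tri(ray("top",T(480,381)),ray("scene",S(254,361))))
c=[plane("top",T(*p),0.008)for p in[(281,56),(497,48),(523,458),(301,466)]]
print("plate top",*c,[np.linalg.norm(c[i]-c[(i+1)%4])for i in range(4)])
c2=[plane("scene",S(*p),0.008)for p in[(75,385),(219,578),(645,350)]]
print("plate scene FL,FR,BR",*c2)
print("pointer corner",tri(ray("top",T(537,124)),ray("scene",S(545,157))))
print("pointer end",tri(ray("top",T(462,124)),ray("scene",S(484,110))))
print("bolts",tri(ray("top",T(324,440)),ray("scene",S(112,381))),tri(ray("top",T(499,434)),ray("scene",S(228,532))))
print("pin",tri(ray("top",T(506,275)),ray("scene",S(384,314))))
E
```

```text
cap (array([ 0.5188, -0.0763,  0.0822]), [np.float64(0.001233189212101659), np.float64(0.001233189212101651)])
plate top [0.7152 0.0295 0.008 ] [ 0.7215 -0.0986  0.008 ] [ 0.4796 -0.1109  0.008 ] [0.4736 0.0166 0.008 ] [np.float64(0.12827708460609943), np.float64(0.24221273947146657), np.float64(0.12765648726066228), np.float64(0.24196920017299162)]
plate scene FL,FR,BR [0.4745 0.0091 0.008 ] [ 0.481  -0.1157  0.008 ] [ 0.7197 -0.1038  0.008 ]
pointer corner (array([ 0.6445, -0.0965,  0.1568]), [np.float64(0.002293716872300515), np.float64(0.002293716872300574)])
pointer end (array([ 0.6433, -0.058 ,  0.1547]), [np.float64(0.0009615762322719695), np.float64(0.0009615762322722368)])
bolts (array([0.4896, 0.0031, 0.008 ]), [np.float64(0.0010067070521245908), np.float64(0.0010067070521245503)]) (array([ 0.4944, -0.0976,  0.0088]), [np.float64(0.0012186424456338595), np.float64(0.001218642445633834)])
pin (array([ 0.5749, -0.0892,  0.0932]), [np.float64(0.0012182937749901862), np.float64(0.001218293774990397)])
```

```bash
cat > go.py <<'E'
from h import *; import sys
from scipy.spatial.transform import Rotation as Ro
s=get_state();R=Ro.from_rotvec(s["tool_rot"]).as_matrix();np.set_printoptions(precision=4,suppress=True)
t=np.array([float(v) for v in sys.argv[1:4]])
print("t",s["time"],"p",s["position"],"F",s["ft_force"],"w",s["grip_width"],"tool shift",R.T@(t-s["position"]))
print("R",R.tolist(),"q",s["joint_positions"])
E
python3 go.py 0.519 -0.077 0.33
```

```text
t 0.1 p [ 0.211  -0.6146  0.4038] F [-0.157  -0.7069 -0.8695] w 0.9981770561841848 tool shift [ 0.4659 -0.4083  0.0744]
R [[0.9457717903261941, 0.3248311338072346, -0.0006746352290199933], [0.3248318163433397, -0.9457703900788051, 0.0016310552631674264], [-0.00010823249327421058, -0.0017617490431785878, -0.999998442261805]] q [ 1.2541  0.3218 -0.0701  1.4516  0.0226  1.3708 -0.0569]
```

{"method": "step_arm", "body": {"increments": [{"claw": 0, "tx": 0.029, "ty": -0.0255, "tz": 0}, {"claw": 0, "tx": 0.058, "ty": -0.051, "tz": 0}, {"claw": 0, "tx": 0.087, "ty": -0.0765, "tz": 0}, {"claw": 0, "tx": 0.116, "ty": -0.102, "tz": 0}, {"claw": 0, "tx": 0.145, "ty": -0.1275, "tz": 0}, {"claw": 0, "tx": 0.174, "ty": -0.153, "tz": 0}, {"claw": 0, "tx": 0.203, "ty": -0.1785, "tz": 0}, {"claw": 0, "tx": 0.233, "ty": -0.204, "tz": 0}]}}

```text
invalid input at $.increments[0]: expected keys claw, tx, ty, tz, spin
```

{"method": "step_arm", "body": {"increments": [{"claw": 0, "tx": 0.029, "ty": -0.0255, "tz": 0, "spin": 3}, {"claw": 0, "tx": 0.058, "ty": -0.051, "tz": 0, "spin": 6}, {"claw": 0, "tx": 0.087, "ty": -0.0765, "tz": 0.01, "spin": 9}, {"claw": 0, "tx": 0.116, "ty": -0.102, "tz": 0.02, "spin": 12}, {"claw": 0, "tx": 0.145, "ty": -0.1275, "tz": 0.03, "spin": 16}, {"claw": 0, "tx": 0.174, "ty": -0.153, "tz": 0.04, "spin": 16}, {"claw": 0, "tx": 0.203, "ty": -0.1785, "tz": 0.05, "spin": 16}, {"claw": 0, "tx": 0.233, "ty": -0.204, "tz": 0.06, "spin": 16}]}}

```text
time: 0.77
position: [0.3654, -0.3443, 0.3441]
tool_rot: [3.14, 0.08, -0.001]
ft_force: [1.8, 0.0, 0.3]
grip_width: 0.477
```

```bash
python3 go.py 0.519 -0.077 0.31; python3 - <<'E'
from h import *
s=imaging.get_image("scene")[170:320,190:370];w=imaging.get_image("wrist")
b=cv2.resize(s,None,fx=2.5,fy=2.5,interpolation=cv2.INTER_CUBIC)
w=cv2.resize(w,(500,375))
cv2.imwrite("pics/a.png",np.vstack([np.hstack([b,np.zeros((375,50,3),np.uint8)]),]) if 0 else np.hstack([cv2.resize(b,(300,250)),cv2.resize(w,(500,375))[:250]]) if 0 else np.hstack([cv2.resize(s,(400,333)),cv2.resize(w,(400,333))]))
E
```

```text
t 0.7667 p [ 0.3654 -0.3443  0.3441] F [1.7826 0.011  0.2658] w 0.4773551119898958 tool shift [ 0.167  -0.2591  0.034 ]
R [[0.9986961039092284, 0.051048003300628156, -0.0004397676062178189], [0.05104795111822105, -0.9986961950582025, -0.00012908485983185587], [-0.00044578375939034726, 0.00010646731132215898, -0.9999998949707705]] q [ 0.9485  0.0593 -0.2537  1.8838  0.0164  1.2006 -0.8304]
```

View pics/a.png

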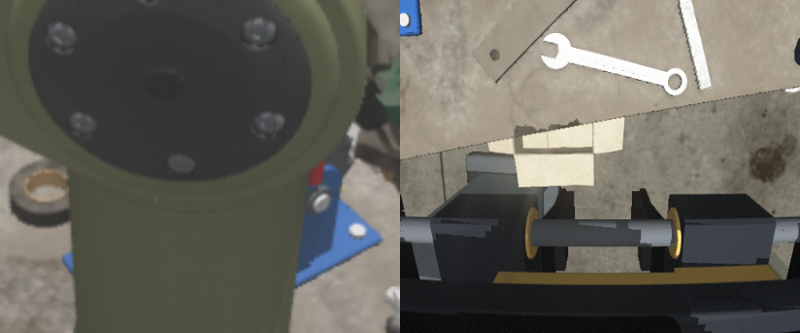

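{"method": "step_arm", "body": {"increments": [{"claw": 0, "tx": 0.021, "ty": -0.0324, "tz": 0, "spin": 0}, {"claw": 0, "tx": 0.042, "ty": -0.0648, "tz": 0, "spin": 0}, {"claw": 0, "tx": 0.063, "ty": -0.0972, "tz": 0, "spin": 0}, {"claw": 0, "tx": 0.084, "ty": -0.1296, "tz": 0, "spin": 0}, {"claw": 0, "tx": 0.105, "ty": -0.162, "tz": 0.003, "spin": 0}, {"claw": 0, "tx": 0.126, "ty": -0.1944, "tz": 0.006, "spin": 0}, {"claw": 0, "tx": 0.147, "ty": -0.2268, "tz": 0.01, "spin": 0}, {"claw": 0, "tx": 0.167, "ty": -0.259, "tz": 0.014, "spin": 0}]}}

```text
time: 1.53
position: [0.5192, -0.0776, 0.3307]
tool_rot: [3.14, 0.08, 0.0]
ft_force: [0.2, -0.5, -0.5]
grip_width: 0.006
```

```bash
python3 go.py 0.519 -0.077 0.29; python3 - <<'E'
from h import *
s=imaging.get_image("scene")[170:320,190:370];w=imaging.get_image("wrist");t=imaging.get_image("top")[125:245,250:394]
f=lambda i:cv2.resize(i,(400,300),interpolation=cv2.INTER_CUBIC)
cv2.imwrite("pics/b.png",np.vstack([np.hstack([f(s),f(t)]),np.hstack([f(w),f(w[0:192,128:384])])]))
p=proj("wrist",[[.519,-.077,.09],[.649,-.07,.154]]);print(p)
E
```

```text
t 1.5333 p [ 0.5192 -0.0776  0.3307] F [ 0.2327 -0.535  -0.5306] w 0.006143393589093533 tool shift [-0.0002 -0.0007  0.0407]
R [[0.9986999811246194, 0.05097307175566966, 0.00030603508937680047], [0.05097319447624747, -0.9986999385878906, -0.0004075652459255245], [0.00028486237244067144, 0.0004226349895402317, -0.9999998701165386]] q [ 0.5995  0.1409 -0.5391  1.84    0.0785  1.1812 -1.4848]
[[260.03743457 204.84352314]
 [261.58206688 -43.32820784]]
```

View pics/b.png

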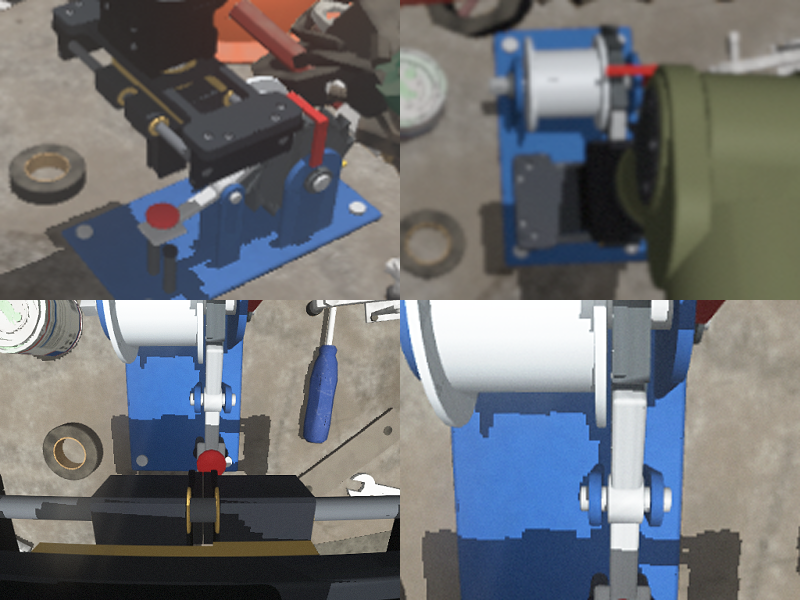

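```bash
cat > look.py <<'E'
from h import *
def mask(i,c):
    h=cv2.cvtColor(i,cv2.COLOR_BGR2HSV);H,S,V=h[...,0].astype(int),h[...,1],h[...,2]
    return ((S>150)&(V>60)&(((H<5)|(H>175)) if c=="r" else ((H>20)&(H<33)))).astype(np.uint8)
def blobs(n,c,box):
    x0,y0,x1,y1=box;m=mask(imaging.get_image(n)[y0:y1,x0:x1],c)
    _,_,st,ce=cv2.connectedComponentsWithStats(m)
    return [(int(a[4]),tuple((e+[x0,y0]).round(1)),tuple(int(v) for v in a[2:4])) for a,e in zip(st[1:],ce[1:]) if a[4]>3]
AX=np.array([.6488,-.0757,.085]);X=np.array([.9987,.051,0])
def tooth(a): return AX+.056*(np.sin(a)*X+np.cos(a)*np.array([0,0,1]))
E
python3 - <<'E'
from look import *
np.set_printoptions(precision=4,suppress=True)
w=blobs("wrist","r",(200,170,330,230));s=blobs("scene","r",(240,250,290,300));print(w,s)
y=blobs("scene","y",(300,200,370,300));print("yellow",y)
s0=(263.5,280.3)
for z in(.08,.09,.1):print(z,plane("wrist",w[0][1],z),plane("scene",s0,z),plane("top",(329.1,211.6),z))
for k in range(-1,6):print(k,tooth(k*.5236),proj("scene",tooth(k*.5236)))
E
```

```text
[(1013, (np.float64(259.6), np.float64(204.0)), (38, 36))] [(83, (np.float64(263.0), np.float64(278.7)), (14, 10))]
yellow []
0.08 [ 0.5149 -0.0821  0.08  ] [ 0.5211 -0.0762  0.08  ] [ 0.5169 -0.0771  0.08  ]
0.09 [ 0.5183 -0.082   0.09  ] [ 0.5165 -0.0839  0.09  ] [ 0.5161 -0.0757  0.09  ]
0.1 [ 0.5216 -0.0818  0.1   ] [ 0.5118 -0.0916  0.1   ] [ 0.5153 -0.0742  0.1   ]
-1 [ 0.6208 -0.0771  0.1335] [[314.8207 237.3481]]
0 [ 0.6488 -0.0757  0.141 ] [[328.0973 228.1522]]
1 [ 0.6768 -0.0743  0.1335] [[340.1978 225.6512]]
2 [ 0.6972 -0.0732  0.113 ] [[347.7484 230.2026]]
3 [ 0.7047 -0.0728  0.085 ] [[349.0432 240.1327]]
4 [ 0.6972 -0.0732  0.057 ] [[344.1553 252.6387]]
5 [ 0.6768 -0.0743  0.0365] [[334.5152 264.6479]]
```

```bash
python3 go.py 0.519 -0.082 0.29; python3 - <<'E'
from look import *
s=get_state();p=s["position"]
print(proj("wrist",[[p[0],p[1],.09],[p[0],p[1],.149]]))
w=imaging.get_image("wrist");y=blobs("wrist","r",(200,170,330,230));print(y)
sc=imaging.get_image("scene")[200:300,270:390]
cv2.imwrite("pics/c.png",np.hstack([cv2.resize(w[100:300,160:360],(400,400),interpolation=2),cv2.resize(sc[:, :80],(320,400),interpolation=2)]))
E
```

```text
t 1.8333 p [ 0.5182 -0.0804  0.3304] F [ 0.4802 -0.5344 -0.1914] w 0.01267845147723626 tool shift [0.0007 0.0016 0.0404]
R [[0.9987666752379735, 0.049641676888498, -0.0009123320572166624], [0.04964100459974453, -0.9987668472323373, -0.0007453401273767159], [-0.0009482069461905449, 0.0006991318010927034, -0.9999993060589153]] q [ 0.6021  0.1401 -0.5359  1.8411  0.078   1.1818 -1.4803]
[[257.3118223  203.91013203]
 [256.75980265 240.65645708]]
[(1044, (np.float64(251.5), np.float64(202.1)), (38, 37))]
```

View pics/c.png

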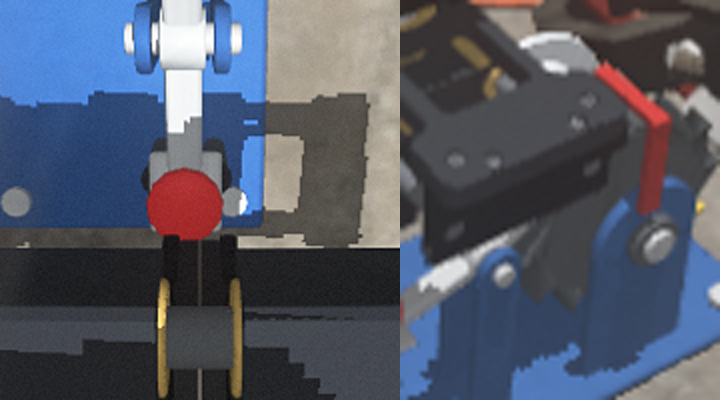

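{"method": "step_arm", "body": {"increments": [{"claw": 0, "tx": 0, "ty": 0, "tz": 0.01, "spin": 0}, {"claw": 0, "tx": 0, "ty": 0, "tz": 0.02, "spin": 0}, {"claw": 0, "tx": 0, "ty": 0, "tz": 0.03, "spin": 0}, {"claw": 0, "tx": 0, "ty": 0, "tz": 0.03, "spin": 0}, {"claw": 0, "tx": 0, "ty": 0, "tz": 0.03, "spin": 0}]}}

```text
time: 2.4
position: [0.5181, -0.0789, 0.2994]
tool_rot: [-3.14, -0.081, 0.004]
ft_force: [0.5, 1.0, 0.4]
grip_width: 0.005
```

```bash
python3 - <<'E'
from look import *
for i in range(2):
    s=get_state();p=s["position"];print(s["time"],p,s["ft_force"],proj("wrist",[p[0],p[1],.095]),blobs("wrist","r",(200,150,330,260)))
print(blobs("scene","y",(330,200,370,300)))
h=cv2.cvtColor(imaging.get_image("scene")[246:258,338:352],cv2.COLOR_BGR2HSV);print(h[...,0]*(h[...,1]>90))
E
```

```text
2.4 [ 0.5180928  -0.07892204  0.29940345] [0.48009815 0.95063214 0.37844556] [[257.53045299 223.42098554]] [(781, (np.float64(253.2), np.float64(211.4)), (43, 42))]
2.45 [ 0.51847115 -0.07888476  0.30016309] [-0.10191712  0.03465073  1.04381369] [[257.43166764 223.40966201]] [(749, (np.float64(253.2), np.float64(211.8)), (43, 41))]
[]
[[109 109 109 109   0   0   0   0   0   0   0   0   0   0]
 [110 109 110 109 109   0   0   0   0   0   0   0   0   0]
 [110 109 109 110 110   0   0   0   0   0   0   0   0   0]
 [110 109 110 110 110   0   0   0   0   0   0   0   0   0]
 [110 110 110 110 109 110  22   0   0   0   0   0   0   0]
 [109 110 110 109 109 110  24  24   0   0   0   0   0   0]
 [110 110 109 109 109   0  22  23   0   0   0   0   0   0]
 [109 109 109 109 109   0   0   0   0   0   0   0   0   0]
 [109 109 110 109 109   0   0   0   0   0   0   0   0   0]
 [  0 109 109 110 109   0   0   0   0   0   0   0   0   0]
 [  0   0 110 110 109   0   0   0   0   0   0   0   0   0]
 [  0   0 110 110 110   0   0   0   0   0   0   0   0   0]]
```

{"method": "step_arm", "body": {"increments": [{"claw": 0, "tx": 0, "ty": -0.0025, "tz": 0.003, "spin": 0}, {"claw": 0, "tx": 0, "ty": -0.0025, "tz": 0.006, "spin": 0}, {"claw": 0, "tx": 0, "ty": -0.0025, "tz": 0.006, "spin": 0}, {"claw": 0, "tx": 0, "ty": -0.0025, "tz": 0.006, "spin": 0}]}}

```text
time: 2.93
position: [0.5184, -0.0763, 0.2945]
tool_rot: [3.141, 0.081, -0.001]
ft_force: [-0.0, -0.4, -0.4]
grip_width: 0.006
```

{"method": "step_arm", "body": {"increments": [{"claw": 0, "tx": 0, "ty": 0, "tz": 0.0015, "spin": 0}, {"claw": 0, "tx": 0, "ty": 0, "tz": 0.003, "spin": 0}, {"claw": 0, "tx": 0, "ty": 0, "tz": 0.003, "spin": 0}, {"claw": 0, "tx": 0, "ty": 0, "tz": 0.003, "spin": 0}]}}

```text
time: 3.27
position: [0.5185, -0.0765, 0.2916]
tool_rot: [3.14, 0.081, -0.0]
ft_force: [0.3, 0.3, -0.5]
grip_width: 0.006
```

{"method": "step_arm", "body": {"increments": [{"claw": 0, "tx": 0, "ty": 0, "tz": 0.0015, "spin": 0}, {"claw": 0, "tx": 0, "ty": 0, "tz": 0.003, "spin": 0}, {"claw": 0, "tx": 0, "ty": 0, "tz": 0.003, "spin": 0}, {"claw": 0, "tx": 0, "ty": 0, "tz": 0.003, "spin": 0}]}}

```text
time: 3.6
position: [0.5185, -0.0764, 0.2886]
tool_rot: [3.141, 0.081, -0.0]
ft_force: [0.4, -0.6, -0.2]
grip_width: 0.005
```

{"method": "step_arm", "body": {"increments": [{"claw": 0, "tx": 0, "ty": 0, "tz": 0.0015, "spin": 0}, {"claw": 0, "tx": 0, "ty": 0, "tz": 0.003, "spin": 0}, {"claw": 0, "tx": 0, "ty": 0, "tz": 0.003, "spin": 0}, {"claw": 0, "tx": 0, "ty": 0, "tz": 0.003, "spin": 0}]}}

```text
time: 3.93
position: [0.5184, -0.0764, 0.2856]
tool_rot: [-3.141, -0.081, 0.0]
ft_force: [-0.5, -0.1, -0.2]
grip_width: 0.009
```

{"method": "step_arm", "body": {"increments": [{"claw": 0, "tx": 0, "ty": 0, "tz": 0.0015, "spin": 0}, {"claw": 0, "tx": 0, "ty": 0, "tz": 0.003, "spin": 0}, {"claw": 0, "tx": 0, "ty": 0, "tz": 0.003, "spin": 0}, {"claw": 0, "tx": 0, "ty": 0, "tz": 0.003, "spin": 0}]}}

```text
time: 4.27
position: [0.5185, -0.0764, 0.2826]
tool_rot: [-3.141, -0.081, 0.0]
ft_force: [-0.4, 0.4, 0.7]
grip_width: 0.001
```

Tip now at z≈0.1006.

{"method": "step_arm", "body": {"increments": [{"claw": 0, "tx": 0, "ty": 0, "tz": 0.0015, "spin": 0}, {"claw": 0, "tx": 0, "ty": 0, "tz": 0.003, "spin": 0}, {"claw": 0, "tx": 0, "ty": 0, "tz": 0.003, "spin": 0}, {"claw": 0, "tx": 0, "ty": 0, "tz": 0.003, "spin": 0}]}}

```text
time: 4.6
position: [0.5184, -0.0764, 0.2796]
tool_rot: [3.141, 0.081, -0.0]
ft_force: [-0.4, -0.4, 0.7]
grip_width: 0.006
```

{"method": "step_arm", "body": {"increments": [{"claw": 0, "tx": 0, "ty": 0, "tz": 0.001, "spin": 0}, {"claw": 0, "tx": 0, "ty": 0, "tz": 0.002, "spin": 0}, {"claw": 0, "tx": 0, "ty": 0, "tz": 0.002, "spin": 0}, {"claw": 0, "tx": 0, "ty": 0, "tz": 0.002, "spin": 0}]}}

```text
time: 4.93
position: [0.5187, -0.0764, 0.2783]
tool_rot: [3.14, 0.081, 0.001]
ft_force: [-2.2, -0.4, 3.9]
grip_width: 0.003
```

{"method": "step_arm", "body": {"increments": [{"claw": 0, "tx": 0, "ty": 0, "tz": 0.002, "spin": 0}, {"claw": 0, "tx": 0, "ty": 0, "tz": 0.004, "spin": 0}, {"claw": 0, "tx": 0, "ty": 0, "tz": 0.006, "spin": 0}, {"claw": 0, "tx": 0, "ty": 0, "tz": 0.008, "spin": 0}, {"claw": 0, "tx": 0, "ty": 0, "tz": 0.0084, "spin": 0}, {"claw": 0, "tx": 0, "ty": 0, "tz": 0.0084, "spin": 0}]}}

```text
time: 5.43
position: [0.519, -0.0764, 0.2697]
tool_rot: [3.14, 0.081, 0.003]
ft_force: [0.3, 0.8, 1.8]
grip_width: 0.008
```

```bash
cat > yl.py <<'E'
from look import *
s=get_state();print(round(s["time"],3),s["position"].round(4),s["ft_force"].round(1))
i=imaging.get_image("scene");x0,y0=310,205;c=i[y0:275,x0:362]
h=cv2.cvtColor(c,cv2.COLOR_BGR2HSV);m=((h[...,1]>90)&(h[...,0]>17)&(h[...,0]<35)&(h[...,2]>50)).astype(np.uint8)
_,_,st,ce=cv2.connectedComponentsWithStats(m)
print([(int(a[4]),(e+[x0,y0]).round(1).tolist()) for a,e in zip(st[1:],ce[1:]) if a[4]>1])
cv2.imwrite("pics/l_%.2f.png"%s["time"],i)
E
python3 yl.py; python3 -c "
from look import *
for a in np.arange(0,2.2,.13):print(round(a,2),proj('scene',tooth(a)).round(1))"
```

```text
5.433 [ 0.519  -0.0764  0.2697] [0.3 0.8 1.8]
[(9, [344.8, 250.1])]
0.0 [[328.1 228.2]]
0.13 [[331.4 226.9]]
0.26 [[334.5 226. ]]
0.39 [[337.4 225.6]]
0.52 [[340.1 225.6]]
0.65 [[342.5 226.1]]
0.78 [[344.6 227.1]]
0.91 [[346.3 228.4]]
1.04 [[347.7 230.1]]
1.17 [[348.6 232.1]]
1.3 [[349.2 234.5]]
1.43 [[349.3 237.1]]
1.56 [[349.1 239.9]]
1.69 [[348.4 242.9]]
1.82 [[347.4 246. ]]
1.95 [[346.1 249.1]]
2.08 [[344.4 252.3]]
```

{"method": "step_arm", "body": {"increments": [{"claw": 0, "tx": 0, "ty": 0, "tz": 0, "spin": 0}, {"claw": 0, "tx": 0, "ty": 0, "tz": 0, "spin": 0}, {"claw": 0, "tx": 0, "ty": 0, "tz": 0, "spin": 0}, {"claw": 0, "tx": 0, "ty": 0, "tz": 0, "spin": 0}, {"claw": 0, "tx": 0, "ty": 0, "tz": 0, "spin": 0}, {"claw": 0, "tx": 0, "ty": 0, "tz": 0, "spin": 0}]}}

```text
time: 5.98
position: [0.5189, -0.0764, 0.2697]
tool_rot: [3.14, 0.081, 0.002]
ft_force: [4.4, -0.7, 5.5]
grip_width: 0.003
```

```bash
python3 yl.py
```

```text
5.983 [ 0.5189 -0.0764  0.2697] [ 4.4 -0.7  5.5]
[(18, [345.4, 246.8])]
```

{"method": "step_arm", "body": {"increments": [{"claw": 0, "tx": 0, "ty": 0, "tz": 0, "spin": 0}, {"claw": 0, "tx": 0, "ty": 0, "tz": 0, "spin": 0}, {"claw": 0, "tx": 0, "ty": 0, "tz": 0, "spin": 0}, {"claw": 0, "tx": 0, "ty": 0, "tz": 0, "spin": 0}, {"claw": 0, "tx": 0, "ty": 0, "tz": 0, "spin": 0}, {"claw": 0, "tx": 0, "ty": 0, "tz": 0, "spin": 0}, {"claw": 0, "tx": 0, "ty": 0, "tz": 0, "spin": 0}, {"claw": 0, "tx": 0, "ty": 0, "tz": 0, "spin": 0}]}}

```text
time: 6.7
position: [0.5186, -0.0764, 0.2694]
tool_rot: [3.14, 0.081, 0.0]
ft_force: [3.4, 0.4, 4.6]
grip_width: 0.005
```

```bash
python3 yl.py
```

```text
6.7 [ 0.5186 -0.0764  0.2694] [3.4 0.4 4.6]
[(37, [346.1, 242.7])]
```

{"method": "step_arm", "body": {"increments": [{"claw": 0, "tx": 0, "ty": 0, "tz": 0, "spin": 0}, {"claw": 0, "tx": 0, "ty": 0, "tz": 0, "spin": 0}, {"claw": 0, "tx": 0, "ty": 0, "tz": 0, "spin": 0}, {"claw": 0, "tx": 0, "ty": 0, "tz": 0, "spin": 0}, {"claw": 0, "tx": 0, "ty": 0, "tz": 0, "spin": 0}, {"claw": 0, "tx": 0, "ty": 0, "tz": 0, "spin": 0}, {"claw": 0, "tx": 0, "ty": 0, "tz": 0, "spin": 0}, {"claw": 0, "tx": 0, "ty": 0, "tz": 0, "spin": 0}]}}

```text
time: 7.42
position: [0.5185, -0.0764, 0.2693]
tool_rot: [3.14, 0.081, -0.0]
ft_force: [3.1, 0.3, 4.6]
grip_width: 0.008
```

```bash
python3 yl.py
```

```text
7.417 [ 0.5185 -0.0764  0.2693] [3.1 0.3 4.6]
[(39, [345.8, 238.9])]
```

{"method": "step_arm", "body": {"increments": [{"claw": 0, "tx": 0, "ty": 0, "tz": 0, "spin": 0}, {"claw": 0, "tx": 0, "ty": 0, "tz": 0, "spin": 0}, {"claw": 0, "tx": 0, "ty": 0, "tz": 0, "spin": 0}, {"claw": 0, "tx": 0, "ty": 0, "tz": 0, "spin": 0}, {"claw": 0, "tx": 0, "ty": 0, "tz": 0, "spin": 0}, {"claw": 0, "tx": 0, "ty": 0, "tz": 0, "spin": 0}, {"claw": 0, "tx": 0, "ty": 0, "tz": 0, "spin": 0}, {"claw": 0, "tx": 0, "ty": 0, "tz": 0, "spin": 0}]}}

```text
time: 8.13
position: [0.5185, -0.0764, 0.2693]
tool_rot: [3.14, 0.081, -0.0]
ft_force: [3.2, 0.4, 5.0]
grip_width: 0.004
```

```bash
python3 yl.py; python3 - <<'E'
from look import *
from scipy.optimize import least_squares
D=[(6.7,346.1,242.7),(7.417,345.8,238.9)]
import subprocess
i=get_state()
for r in(.045,.050,.053):
  for a in np.arange(.3,1.95,.15):
    print(r,round(a,2),proj("scene",AX+np.array([0,-.004,0])+r*(np.sin(a)*X+np.cos(a)*np.array([0,0,1]))).round(1))
E
```

```text
8.133 [ 0.5185 -0.0764  0.2693] [3.2 0.4 5. ]
[(14, [318.6, 221.8]), (46, [344.9, 234.6])]
0.045 0.3 [[334.8 232.4]]
0.045 0.45 [[337.4 232.1]]
0.045 0.6 [[339.8 232.4]]
0.045 0.75 [[341.8 233.1]]
0.045 0.9 [[343.5 234.2]]
0.045 1.05 [[344.7 235.8]]
0.045 1.2 [[345.6 237.7]]
0.045 1.35 [[346.  239.9]]
0.045 1.5 [[346.  242.4]]
0.045 1.65 [[345.5 245.1]]
0.045 1.8 [[344.7 248. ]]
0.05 0.3 [[335.7 230. ]]
0.05 0.45 [[338.6 229.8]]
0.05 0.6 [[341.3 230. ]]
0.05 0.75 [[343.5 230.8]]
0.05 0.9 [[345.4 232.1]]
0.05 1.05 [[346.8 233.8]]
0.05 1.2 [[347.7 236. ]]
0.05 1.35 [[348.1 238.5]]
0.05 1.5 [[348.1 241.3]]
0.05 1.65 [[347.6 244.3]]
0.05 1.8 [[346.6 247.4]]
0.053 0.3 [[336.3 228.6]]
0.053 0.45 [[339.4 228.3]]
0.053 0.6 [[342.2 228.6]]
0.053 0.75 [[344.6 229.5]]
0.053 0.9 [[346.5 230.9]]
0.053 1.05 [[348.  232.7]]
0.053 1.2 [[349. 235.]]
0.053 1.35 [[349.4 237.6]]
0.053 1.5 [[349.4 240.6]]
0.053 1.65 [[348.8 243.8]]
0.053 1.8 [[347.8 247.1]]
```

```bash
python3 - <<'E'
from look import *
o=[]
for n in ("5.43","8.13"):
    i=cv2.imread(f"pics/l_{n}.png")[200:275,298:364];o.append(cv2.resize(i,None,fx=6,fy=6,interpolation=cv2.INTER_CUBIC))
cv2.imwrite("pics/d.png",np.hstack(o))
print(proj("scene",AX+[0,-.03,0]),proj("scene",AX))
E
```

```text
[[335.4968276  262.32825495]] [[325.14029126 251.65618967]]
```

View pics/d.png

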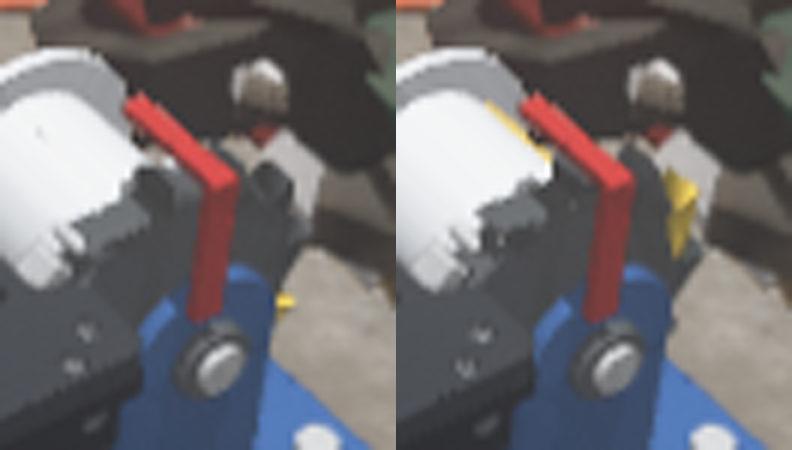

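{"method": "step_arm", "body": {"increments": [{"claw": 0, "tx": 0, "ty": 0, "tz": 0, "spin": 0}, {"claw": 0, "tx": 0, "ty": 0, "tz": 0, "spin": 0}, {"claw": 0, "tx": 0, "ty": 0, "tz": 0, "spin": 0}, {"claw": 0, "tx": 0, "ty": 0, "tz": 0, "spin": 0}, {"claw": 0, "tx": 0, "ty": 0, "tz": 0, "spin": 0}, {"claw": 0, "tx": 0, "ty": 0, "tz": 0, "spin": 0}, {"claw": 0, "tx": 0, "ty": 0, "tz": 0, "spin": 0}, {"claw": 0, "tx": 0, "ty": 0, "tz": 0, "spin": 0}]}}

```text
time: 8.85
position: [0.5185, -0.0764, 0.2693]
tool_rot: [3.14, 0.081, -0.0]
ft_force: [3.9, -0.2, 4.3]
grip_width: 0.009
```

```bash
python3 yl.py
```

```text
8.85 [ 0.5185 -0.0764  0.2693] [ 3.9 -0.2  4.3]
[(13, [317.7, 221.4]), (44, [342.5, 230.0])]
```

{"method": "step_arm", "body": {"increments": [{"claw": 0, "tx": 0, "ty": 0, "tz": 0, "spin": 0}, {"claw": 0, "tx": 0, "ty": 0, "tz": 0, "spin": 0}, {"claw": 0, "tx": 0, "ty": 0, "tz": 0, "spin": 0}, {"claw": 0, "tx": 0, "ty": 0, "tz": 0, "spin": 0}, {"claw": 0, "tx": 0, "ty": 0, "tz": 0, "spin": 0}, {"claw": 0, "tx": 0, "ty": 0, "tz": 0, "spin": 0}]}}

```text
time: 9.4
position: [0.5185, -0.0764, 0.2693]
tool_rot: [3.14, 0.081, -0.0]
ft_force: [3.8, -0.2, 4.6]
grip_width: 0.007
```

```bash
python3 yl.py; python3 - <<'E'
from look import *
import glob
o=[]
for n in sorted(glob.glob("pics/l_*.png"),key=lambda s:float(s[7:-4]))[-3:]:
    print(n);i=cv2.imread(n)[200:260,304:354];o.append(cv2.resize(i,None,fx=5,fy=5,interpolation=cv2.INTER_CUBIC))
cv2.imwrite("pics/e.png",np.hstack(o))
E
```

```text
9.4 [ 0.5185 -0.0764  0.2693] [ 3.8 -0.2  4.6]
[(25, [316.7, 221.4]), (52, [340.3, 228.6])]
pics/l_8.13.png
pics/l_8.85.png
pics/l_9.40.png
```

View pics/e.png

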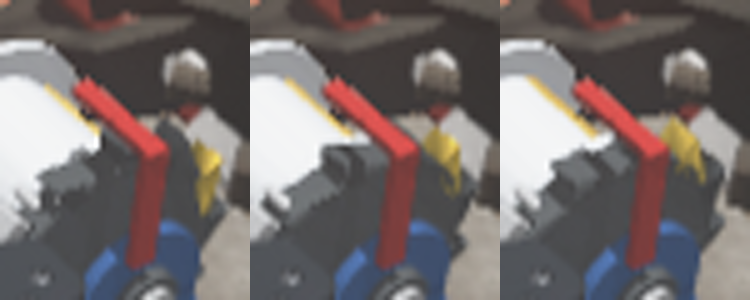

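{"method": "step_arm", "body": {"increments": [{"claw": 0, "tx": 0, "ty": 0, "tz": 0, "spin": 0}, {"claw": 0, "tx": 0, "ty": 0, "tz": 0, "spin": 0}, {"claw": 0, "tx": 0, "ty": 0, "tz": 0, "spin": 0}, {"claw": 0, "tx": 0, "ty": 0, "tz": 0, "spin": 0}]}}

```text
time: 9.78
position: [0.5185, -0.0764, 0.2693]
tool_rot: [3.14, 0.081, -0.0]
ft_force: [2.8, -0.3, 4.9]
grip_width: 0.006
```

```bash
python3 yl.py; python3 - <<'E'
from look import *
import glob
o=[]
L=sorted(glob.glob("pics/l_*.png"),key=lambda s:float(s[7:-4]))
for n in [L[0],L[-2],L[-1]]:
    print(n);i=cv2.imread(n)[208:248,310:352];o.append(cv2.resize(i,None,fx=6,fy=6,interpolation=cv2.INTER_CUBIC))
cv2.imwrite("pics/f.png",np.hstack(o))
E
```

```text
9.783 [ 0.5185 -0.0764  0.2693] [ 2.8 -0.3  4.9]
[(30, [316.1, 221.8]), (47, [339.1, 228.6])]
pics/l_5.43.png
pics/l_9.40.png
pics/l_9.78.png
```

View pics/f.png

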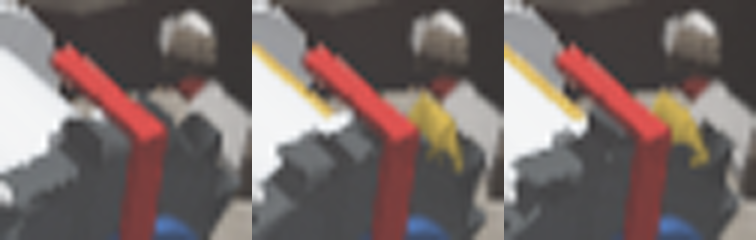

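{"method": "step_arm", "body": {"increments": [{"claw": 0, "tx": 0, "ty": 0, "tz": 0, "spin": 0}, {"claw": 0, "tx": 0, "ty": 0, "tz": 0, "spin": 0}, {"claw": 0, "tx": 0, "ty": 0, "tz": 0, "spin": 0}, {"claw": 0, "tx": 0, "ty": 0, "tz": 0, "spin": 0}, {"claw": 0, "tx": 0, "ty": 0, "tz": 0, "spin": 0}, {"claw": 0, "tx": 0, "ty": 0, "tz": 0, "spin": 0}]}}

```text
time: 10.33
position: [0.5185, -0.0764, 0.2693]
tool_rot: [3.14, 0.081, -0.0]
ft_force: [3.7, -0.2, 3.6]
grip_width: 0.008
```

```bash
python3 yl.py; python3 - <<'E'
from look import *
import glob
o=[]
L=sorted(glob.glob("pics/l_*.png"),key=lambda s:float(s[7:-4]))
for n in [L[0],L[-2],L[-1]]:
    print(n);i=cv2.imread(n)[208:248,310:352];o.append(cv2.resize(i,None,fx=6,fy=6,interpolation=cv2.INTER_CUBIC))
cv2.imwrite("pics/g.png",np.hstack(o))
E
```

```text
10.333 [ 0.5185 -0.0764  0.2693] [ 3.7 -0.2  3.6]
[(23, [314.9, 223.0]), (33, [337.4, 228.9])]
pics/l_5.43.png
pics/l_9.78.png
pics/l_10.33.png
```

View pics/g.png

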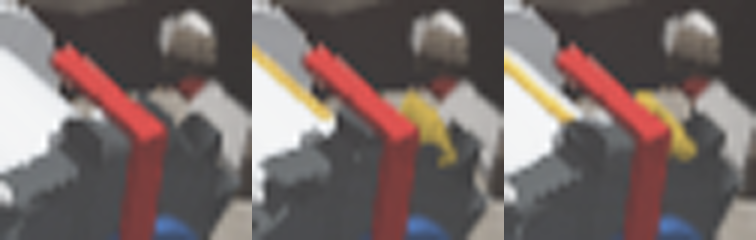

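{"method": "step_arm", "body": {"increments": [{"claw": 0, "tx": 0, "ty": 0, "tz": 0, "spin": 0}, {"claw": 0, "tx": 0, "ty": 0, "tz": 0, "spin": 0}, {"claw": 0, "tx": 0, "ty": 0, "tz": 0, "spin": 0}, {"claw": 0, "tx": 0, "ty": 0, "tz": 0, "spin": 0}, {"claw": 0, "tx": 0, "ty": 0, "tz": 0, "spin": 0}, {"claw": 0, "tx": 0, "ty": 0, "tz": 0, "spin": 0}, {"claw": 0, "tx": 0, "ty": 0, "tz": 0, "spin": 0}]}}

```text
time: 10.97
position: [0.5185, -0.0764, 0.2693]
tool_rot: [3.14, 0.081, -0.0]
ft_force: [3.2, -0.0, 4.9]
grip_width: 0.004
```

```bash
python3 yl.py; python3 - <<'E'
from look import *
import glob
L=sorted(glob.glob("pics/l_*.png"),key=lambda s:float(s[7:-4]))
g=lambda n:cv2.cvtColor(cv2.imread(n),cv2.COLOR_BGR2GRAY).astype(float)[228:240,317:330]
a=g(L[0])
for n in L: print(n,round(np.abs(g(n)-a).mean(),1))
E
```

```text
10.967 [ 0.5185 -0.0764  0.2693] [ 3.2 -0.   4.9]
[(27, [314.0, 225.2]), (7, [328.7, 229.3]), (2, [338.0, 231.5])]
pics/l_5.43.png 0.0
pics/l_5.98.png 25.0
pics/l_6.70.png 12.3
pics/l_7.42.png 23.6
pics/l_8.13.png 18.0
pics/l_8.85.png 15.4
pics/l_9.40.png 23.5
pics/l_9.78.png 16.9
pics/l_10.33.png 6.2
pics/l_10.97.png 27.4
```

{"method": "step_arm", "body": {"increments": [{"claw": 0, "tx": 0, "ty": 0, "tz": -0.03, "spin": 0}, {"claw": 0, "tx": 0, "ty": 0, "tz": -0.06, "spin": 0}, {"claw": 0, "tx": 0, "ty": 0, "tz": -0.09, "spin": 0}, {"claw": 0, "tx": 0, "ty": 0, "tz": -0.1, "spin": 0}, {"claw": 0, "tx": 0, "ty": 0, "tz": -0.1, "spin": 0}, {"claw": 0, "tx": 0, "ty": 0, "tz": -0.1, "spin": 0}]}}

```text
time: 11.52
position: [0.5175, -0.0765, 0.3678]
tool_rot: [-3.14, -0.081, 0.006]
ft_force: [-0.5, 0.0, -0.3]
grip_width: 0.005
```

{"method": "step_arm", "body": {"increments": [{"claw": 0, "tx": 0, "ty": 0, "tz": 0, "spin": 0}, {"claw": 0, "tx": 0, "ty": 0, "tz": 0, "spin": 0}, {"claw": 0, "tx": 0, "ty": 0, "tz": 0, "spin": 0}, {"claw": 0, "tx": 0, "ty": 0, "tz": 0, "spin": 0}, {"claw": 0, "tx": 0, "ty": 0, "tz": 0, "spin": 0}, {"claw": 0, "tx": 0, "ty": 0, "tz": 0, "spin": 0}, {"claw": 0, "tx": 0, "ty": 0, "tz": 0, "spin": 0}, {"claw": 0, "tx": 0, "ty": 0, "tz": 0, "spin": 0}]}}

```text
time: 12.18
position: [0.5185, -0.0764, 0.3693]
tool_rot: [3.14, 0.081, -0.0]
ft_force: [-0.2, -1.1, 0.7]
grip_width: 0.009
```

{"method": "step_arm", "body": {"increments": [{"claw": 0, "tx": 0, "ty": 0, "tz": 0, "spin": 0}, {"claw": 0, "tx": 0, "ty": 0, "tz": 0, "spin": 0}, {"claw": 0, "tx": 0, "ty": 0, "tz": 0, "spin": 0}, {"claw": 0, "tx": 0, "ty": 0, "tz": 0, "spin": 0}, {"claw": 0, "tx": 0, "ty": 0, "tz": 0, "spin": 0}, {"claw": 0, "tx": 0, "ty": 0, "tz": 0, "spin": 0}, {"claw": 0, "tx": 0, "ty": 0, "tz": 0, "spin": 0}, {"claw": 0, "tx": 0, "ty": 0, "tz": 0, "spin": 0}]}}

```text
time: 12.85
position: [0.5185, -0.0764, 0.3693]
tool_rot: [3.14, 0.081, -0.0]
ft_force: [0.1, -0.3, -1.0]
grip_width: 0.004
```

```bash
python3 yl.py; python3 yl.py; python3 - <<'E'
from look import *
s=imaging.get_image("scene")[190:320,220:376];t=imaging.get_image("top")[130:230,270:390]
f=lambda i:cv2.resize(i,(400,333),interpolation=cv2.INTER_CUBIC)
cv2.imwrite("pics/z.png",np.hstack([f(s),f(t)]))
E
```

```text
12.85 [ 0.5185 -0.0764  0.3693] [ 0.1 -0.3 -1. ]
[(63, [326.3, 230.3]), (15, [313.8, 229.1])]
12.9 [ 0.5185 -0.0764  0.3693] [0.1 0.2 0.3]
[(63, [326.3, 230.3]), (15, [313.8, 229.1])]
```

View pics/z.png

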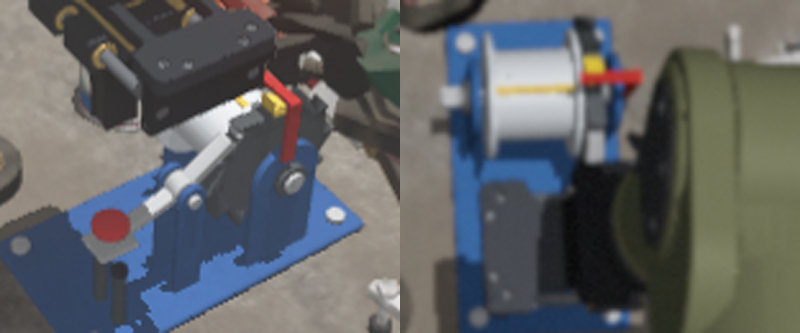

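```bash
python3 -c "
from bench import workorder,get_state
print(workorder.close_job(),get_state()['time'])"
```

```text
the job is handed in; nothing more can be done
the job is handed in; nothing more can be done
```

The drum is now caught with the yellow tooth under the red pointer, and the job is handed in (about 13 s of the 45 s used).

- **What I did:** I felt for the red thumb cap with closed fingers (first touch with the fingertips about 97 mm up). I pressed it about 10 mm and held it there. The drum started 4 teeth up and ran back at about 0.3 rad/s. I let go a little over a third of a tooth past the last unwanted catch, so the pawl dropped in at the next one. The highest force shown in any reading while pressing was about 7 N.
- **Last checks:** Two pictures 0.05 s apart showed the yellow tooth in the same place, so the drum had stopped. The scene and top views both show it under the pointer. In the top view it sits slightly off the pointer line, well under one tooth, which I put down to the viewing angle. The arm was about 100 mm clear of the cap, and the force read zero within noise.
- **Disagreements and limits:**
  - The first arm move was refused for a missing "spin" value, and I carried on with the next one.
  - The cap position from the fixed cameras differed by up to about 6 mm, so I lined up with the wrist camera.
  - My modelled wheel position was about 5 mm off, so I judged the release against the resting teeth in the pictures instead.
  - I did not re-measure the tin, tape and screwdriver at the end. The arm went near none of them.
  - I viewed 12 pictures, two over the budget.

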